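Re-rack the retained samples in reverse order

TASK

Move the four packaging samples from the steel line rack into the empty blue archive tray, one to each compartment, in reverse order: the sample that now stands farthest from the robot in its row goes into the compartment nearest the robot, the next farthest into the next compartment, and so on, until the sample that now stands nearest the robot is in the farthest compartment. Leave all four standing upright on the floor of their compartments, let go and at rest, and never tip one over.

Things in the scene. Friction and masses are not known exactly. Their poses are not given: they have to be found in the camera images.
- jar: white plastic jar, squat and round, 58 mm high: lower body 42 mm in diameter up to 37 mm, above it a flat lid 45 mm in diameter. Origin: centre of its underside, z up. Loose, light.
- bottle: white plastic bottle, slim and round, 98 mm high: straight body 36 mm in diameter up to 66 mm, then a shoulder and a narrow cap 21 mm in diameter. Origin: centre of its underside, z up. Loose, light.
- carton: plain square cardboard carton with a thin grey band, 40 x 40 mm and 74 mm high, standing; its x and y axes are square to its sides. Origin: centre of its underside, z up. Loose, light.
- case: white plastic oblong case, 66 mm high: 46 mm along its x by 30 mm along its y up to 50 mm, lid above 47 x 31 mm; at the start its long side lies roughly along the row. Origin: centre of its underside, z up. Loose, light.
- cup_jar: square open dark steel cup, 64 x 64 x 18 mm, walls and floor 2 mm, fixed on the line rack; at the start the jar stands in it. Origin: centre of its underside, z up, sides parallel to the rack's. It never moves, so its place shows where in the row the jar began
- cup_bottle: square open dark steel cup, 64 x 64 x 18 mm, walls and floor 2 mm, fixed on the line rack; at the start the bottle stands in it. Origin: centre of its underside, z up, sides parallel to the rack's. It never moves, so its place shows where in the row the bottle began
- cup_carton: square open dark steel cup, 64 x 64 x 18 mm, walls and floor 2 mm, fixed on the line rack; at the start the carton stands in it. Origin: centre of its underside, z up, sides parallel to the rack's. It never moves, so its place shows where in the row the carton began
- cup_case: square open dark steel cup, 64 x 64 x 18 mm, walls and floor 2 mm, fixed on the line rack; at the start the case stands in it. Origin: centre of its underside, z up, sides parallel to the rack's. It never moves, so its place shows where in the row the case began
- line_rack: fixed steel plate, 300 mm along x, 80 along y, 8 thick, a 30 mm high tab across either end; left or right of the robot. The four cups stand on it at x = -102, -34, 34, 102 mm in an order that varies; samples stand 10 mm above the table, cup rims are at 26 mm. Origin: centre of the underside; z up; x points away from the robot, up to 0.25 rad aside
- archive_tray: fixed blue one-piece tray, 280 x 70 x 24 mm, loop handle at either end (to 164 mm from centre), on the side opposite the line rack. Four compartments 63 x 60 mm, centres at x = -102 (nearest the robot), -34, 34, 102 mm, y = 0; floor 6 mm, rims 24 mm above the table, walls 5 mm. Origin: centre of the underside; z up; x points away from the robot, up to 0.25 rad aside
There are look-alikes about, which are no part of the job. Leave any green or orange look-alike of the case alone.

How it is judged:
By the outcome, as a careful person would: the job done as asked, in the order asked, and still so for the second after the job is handed in, with the robot touching nothing.
It also fails if it takes over 115 s, if anything falls off the work surface, if the arm or the gripper's body presses on something with over 40 N, if the wrist force passes 120 N, or if a joint passes its speed limit or range.

ROBOT

A 6-joint arm with a two-finger parallel gripper is mounted at the origin on the work surface. World frame = base frame: x ahead of the robot, y to its left, z up, the work surface at z = 0. Lengths are in m, angles in rad, forces in N, time in s.
With the tool pointing down it reaches from about 0.3 to 0.825 m from the base axis. Payload 5.4 kg.
Tool frame: the origin (TCP) lies on the centre line of the jaws, within the pads' length; the fingertips stand 14 mm ahead of it and the grasp point (between the pads) lies 5 mm behind it; y points along the fingers, x is the direction in which the jaws open and shut, and the axes are right-handed (so a half turn about y gives the same grasp; the last joint's range is limited). The gripper opens to 92 mm and grips with 3 to 60 N. Pads are 20 mm wide; open, the fingers measure 128 mm over their backs; the gripper's body (75 mm by 189 mm) begins 69 mm behind the grasp point.
Start: joints at [-1.344, 0.158, 1.597, -0, 1.386, -0.21], TCP at [0.243, -0.521, 0.229] pointing down, gripper open.
Joint ranges: [-2.91, 2.91], [-0.94, 2.29], [0.18, 2.7], [-1.29, 4.43], [0.17, 2.64], [-3, 3]. Speed limits (rad/s): [2.57, 2.57, 3.14, 3.14, 3.14, 3.14].

INTERFACE

Orientations are given as a rotation vector (axis times angle).
In Python, from workcell import arm gives the robot as it stands.
- The arm moves only by the tool jog_arm, never from a script. Its argument "commands" is a list that holds one entry, the list of rows, each a list of 7 numbers: the shift along the tool's x, y, z in mm, then the turn, a rotation vector about the tool's x, y, z in rad, then the closure in counts, from 0 (fully open) to 255 (shut). A call has 1 to 5 rows; each row is the pose to reach, as a shift and turn from the pose commanded when the call began, along the tool's axes at that moment; what a row does not reach only later rows make up. A row lasts 1/8 s, in which the tool goes at most 62.5 mm and 10.7 degrees, less where a joint would pass 70% of its speed; a pose out of reach is approached as far as the arm can. A call with a gripper value outside its range is refused whole. The fingers move at their own pace and stop on an object; "newtons" is the grip in N (left out, the last holds). Time passes only in rows, so rows that repeat a pose let the fingers close. It gives the time, the measured TCP pose, the force and the opening at its end, in the units of the state.
- arm.get_state(): the state, without advancing time (a new reading comes with each control period).
- arm.grab_frame(name): name is "scene" or "top" or "wrist"; returns a dict with "pixels" (384x512x3 uint8, red, green, blue), "fx", "fy", "cx", "cy" (pixels), "R" (3x3) and "t" (3): a world point X has camera coordinates R X + t; the wrist camera has in their place "tool_from_camera" (4x4, takes a point from camera to tool coordinates, whose origin is the TCP and whose axes are the tool frame's). Camera axes: x right, y down, z forward; pixel columns grow to the right and rows downward; lengths in m; the calibration is good to about 2 mm. A picture is of the moment at which its call begins: read the wrist's pose just before it. There is no depth.
- arm.job_done(): hands the job in, once; it reports no verdict.
The state is a dict: "t": time; "joint_positions": joint angles; "joint_vel": joint speeds; "joint_efforts": joint torques, N m; "position": TCP position; "orientation": TCP orientation; "ft_force": force on the tool from outside, world axes, zero at the start; "wrist_torque": the same for the moment, N m; "finger_gap": finger opening in m.
Only numpy, scipy, OpenCV 4.12 (cv2) and the standard library are available. Lean on these libraries where they do the work, as an engineer would, in place of code of your own. Each camera call takes 0.05 s, during which the arm holds its last target.

## Working session

There is one attempt and no reset: what is moved stays moved. The work goes in short steps, Python scripts to look and compute and a tool call to move; the robot and the scene stay as the last step left them, time stands still between calls to the robot, and variables do not carry over. Pictures are saved under pics/ and viewed, and the job is handed in when it is done.

Besides the shell and the picture viewer there is one more tool, called after "Request:" as name([rows], argument=value, ...), one row to a line, values as JSON. jog_arm: Moves the arm, as the interface text tells. Its arguments: {"type":"object","properties":{"commands":{"type":"array","items":{"type":"array","items":{"type":"array","items":{"type":"number"}}}},"newtons":{"type":"number"}},"required":["commands"]}

```bash
ls; mkdir -p pics
python3 - <<'E'
from workcell import arm
import cv2,numpy as np
s=arm.get_state();print(s)
for n in ["scene","top","wrist"]:
    f=arm.grab_frame(n);cv2.imwrite(f"pics/{n}0.png",f["pixels"][:,:,::-1])
    np.save(f"pics/{n}0.npy",f,allow_pickle=True)
    print(n,{k:np.round(v,4).tolist() for k,v in f.items() if k!="pixels"})
E
```

```text
pics
{'t': 0.0, 'joint_positions': array([-1.34412170e+00,  1.59067305e-01,  1.59820553e+00,  9.32270419e-06,
        1.38620048e+00, -2.10105725e-01]), 'joint_vel': array([ 0.00042795, -0.00038648, -0.00092126,  0.00033556, -0.00181392,
       -0.00034075]), 'joint_efforts': array([-1.47809482e-03, -3.85580671e+01, -3.22107875e+01,  7.00693787e-02,
        3.80128948e-02, -1.38850851e-04]), 'position': array([ 0.24308313, -0.52043618,  0.22762202]), 'orientation': array([-1.38338127,  0.88266473, -0.8804746 ]), 'ft_force': array([-0.28988424, -0.38153008, -0.37177566]), 'wrist_torque': array([-0.00632212, -0.00534344,  0.00635696]), 'finger_gap': 0.09167116100417719}
scene {'fx': 423.928, 'fy': 423.928, 'cx': 257.3024, 'cy': 181.5923, 'R': [[-0.586, 0.8102, -0.0114], [0.5365, 0.3774, -0.7548], [-0.6073, -0.4485, -0.6558]], 't': [0.271, -0.2313, 1.2758]}
top {'fx': 352.3355, 'fy': 352.3355, 'cx': 251.3903, 'cy': 193.2778, 'R': [[-0.0245, -0.9993, -0.0287], [-0.9877, 0.0286, -0.1539], [0.1546, 0.0246, -0.9877]], 't': [0.0509, 0.4875, 0.7541]}
wrist {'fx': 310.776, 'fy': 310.776, 'cx': 254.3563, 'cy': 193.9375, 'tool_from_camera': [[1.0, 0.0005, 0.0005, -0.0002], [-0.0003, -0.2436, 0.9699, -0.1572], [0.0006, -0.9699, -0.2436, 0.0686], [0.0, 0.0, 0.0, 1.0]]}
```

View pics/scene0.png

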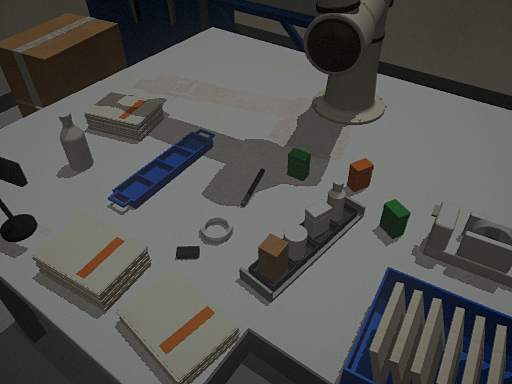

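View pics/top0.png

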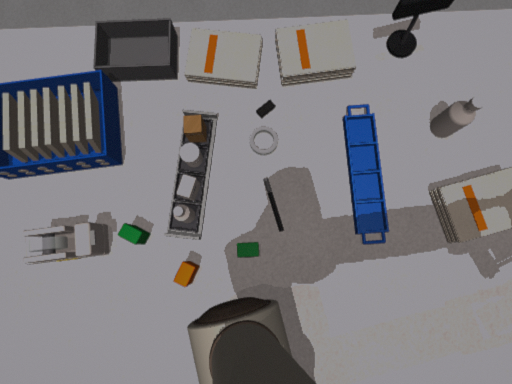

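View pics/wrist0.png

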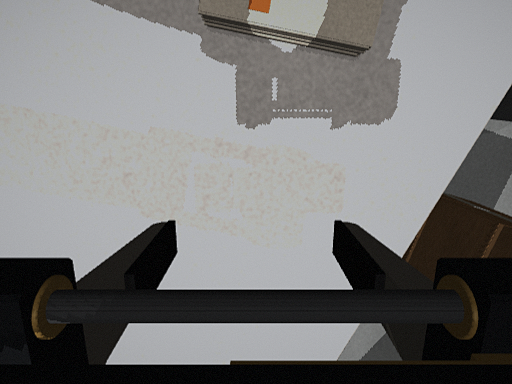

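The top view (up is +x, left is +y) shows the rack at pixels (175–215, 110–238). From far to near it holds the carton (193,125), jar (190,153), case (187,187) and bottle (180,213). The blue tray is at (345–388, 105–243). The green and orange blocks are the look-alikes. Next I'll measure these roughly.

```bash
cat > h.py <<'E'
import numpy as np,cv2
from scipy.spatial.transform import Rotation as Ro
from workcell import arm
def load(n): return np.load(f"pics/{n}.npy",allow_pickle=True).item()
def ray(f,uv,pose=None):
    u,v=uv; d=np.array([(u-f["cx"])/f["fx"],(v-f["cy"])/f["fy"],1.])
    if pose is None:
        R=np.array(f["R"]);t=np.array(f["t"]);return -R.T@t,R.T@d
    T=np.array(f["tool_from_camera"]);p,r=np.array(pose[0]),Ro.from_rotvec(pose[1]).as_matrix()
    return r@T[:3,3]+p, r@(T[:3,:3]@d)
def onz(f,uv,z,pose=None):
    o,d=ray(f,uv,pose);return o+d*(z-o[2])/d[2]
def proj(f,X,pose=None):
    X=np.array(X,float)
    if pose is None: c=np.array(f["R"])@X+np.array(f["t"])
    else:
        T=np.array(f["tool_from_camera"]);r=Ro.from_rotvec(pose[1]).as_matrix()
        c=T[:3,:3].T@(r.T@(X-np.array(pose[0]))-T[:3,3])
    return np.array([f["cx"]+f["fx"]*c[0]/c[2],f["cy"]+f["fy"]*c[1]/c[2]])
def blue(f):
    h=cv2.cvtColor(f["pixels"],cv2.COLOR_RGB2HSV)
    return cv2.inRange(h,(105,120,40),(130,255,255))
def tool_delta(s,tp,tR):
    "shift mm and rotvec from the measured pose to target, tool axes"
    r=Ro.from_rotvec(s["orientation"])
    return np.round(r.inv().apply(np.array(tp)-s["position"])*1e3,1),np.round((r.inv()*tR).as_rotvec(),3)
def down(yaw):
    "tool y down, tool x at yaw in world xy"
    c,s_=np.cos(yaw),np.sin(yaw);x=np.array([c,s_,0]);y=np.array([0,0,-1.]);return Ro.from_matrix(np.c_[x,y,np.cross(x,y)])
E
python3 - <<'E'
from h import *
f=load("top0")
m=blue(f);n,l,st,c=cv2.connectedComponentsWithStats(m)
for i in range(1,n):
    if st[i,4]>300: 
        print(i,st[i])
        if st[i,0]>300:
            cs,_=cv2.findContours((l==i).astype(np.uint8),cv2.RETR_CCOMP,cv2.CHAIN_APPROX_NONE)
            big=max(cs,key=cv2.contourArea)
            w=np.array([onz(f,p[0],0.024)[:2] for p in big],np.float32)
            r=cv2.minAreaRect(w);print("tray rect",r);print(cv2.boxPoints(r))
for nm,uv,z in [("carton",(193,120),.084),("jar",(190,152),.068),("case",(188,186),.076),("bottlecap",(180,213),.108),("rack fl",(178,111),.03),("fr",(215,113),.03),("nl",(169,236),.03),("nr",(201,238),.03)]:
    print(nm,onz(f,uv,z).round(3))
s=arm.get_state();print(Ro.from_rotvec(s["orientation"]).as_matrix().round(3))
print("cam",ray(f,(0,0))[0])
im=cv2.resize(f["pixels"][95:250,150:400,::-1],None,fx=3.2,fy=3.2,interpolation=cv2.INTER_CUBIC);cv2.imwrite("pics/topz.png",im)
E
```

```text
1 [   0   69  122  110 4516]
2 [ 343  104   46  140 3995]
tray rect ((0.5336073637008667, -0.22309470176696777), (0.3239947557449341, 0.07342266291379929), 2.258409261703491)
[[ 0.37028915 -0.19279563]
 [ 0.37318248 -0.26616126]
 [ 0.6969256  -0.25339377]
 [ 0.69403225 -0.18002814]]
carton [0.648 0.161 0.084]
jar [0.581 0.171 0.068]
case [0.503 0.173 0.076]
bottlecap [0.441 0.183 0.108]
rack fl [0.693 0.208 0.03 ]
fr [0.685 0.119 0.03 ]
nl [0.398 0.226 0.03 ]
nr [0.392 0.153 0.03 ]
[[ 0.423 -0.     0.906]
 [-0.906  0.001  0.423]
 [-0.001 -1.     0.   ]]
cam [0.36613721 0.01837447 0.82132821]
```

View pics/topz.png

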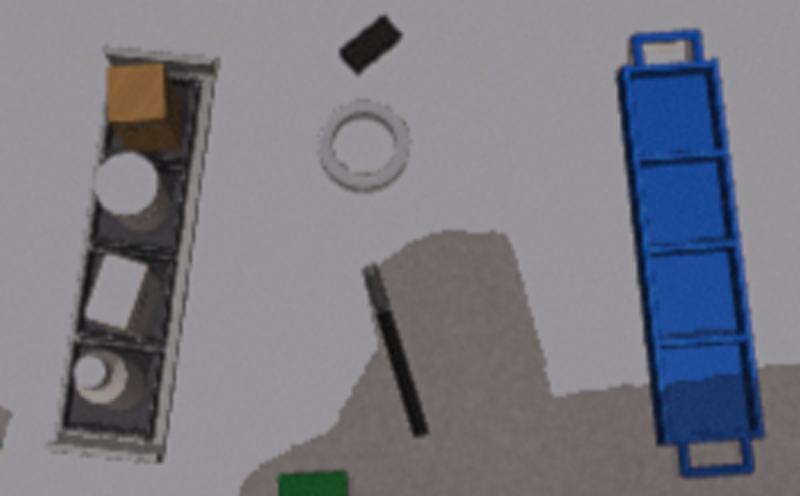

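Run:
```python
from h import *
s=arm.get_state()
print(tool_delta(s,(0.42,-0.22,0.26),down(-np.pi/2+.04)))
```

```text
(array([-197.6,  -31.8,  287.4]), array([-0.   ,  0.397, -0.001]))
```

Request:
jog_arm([
  [[-198,-32,287,0,0.397,0,0],[-198,-32,287,0,0.397,0,0],[-198,-32,287,0,0.397,0,0],[-198,-32,287,0,0.397,0,0],[-198,-32,287,0,0.397,0,0]],
], newtons=12)

```text
t: 0.78
position: [0.4004, -0.2518, 0.2571]
orientation: [-1.227, 1.18, -1.18]
ft_force: [0.7, -0.1, -0.4]
finger_gap: 0.0916
```

Run:
```python
from h import *
s=arm.get_state()
print(s["t"],s["position"],tool_delta(s,(0.42,-0.22,0.26),down(-np.pi/2+.04)))
```

```text
0.775 [ 0.40044866 -0.25178826  0.25709005] (array([-31. ,  -2.9,  20.8]), array([-0.   , -0.001, -0.   ]))
```

Request:
jog_arm([
  [[0,0,0,0,0,0,0],[0,0,0,0,0,0,0]],
])

```text
t: 1.02
position: [0.3997, -0.2539, 0.2568]
orientation: [-1.229, 1.18, -1.179]
ft_force: [-0.1, 0.1, 0.1]
finger_gap: 0.0918
```

```bash
cat >> h.py <<'E'
def shot(n):
    s=arm.get_state();f=arm.grab_frame("wrist");f["pose"]=(s["position"],s["orientation"])
    np.save(f"pics/{n}.npy",f,allow_pickle=True);cv2.imwrite(f"pics/{n}.png",f["pixels"][:,:,::-1]);return f
E
python3 - <<'E'
from h import *
s=arm.get_state();print(s["position"],s["joint_vel"].round(3))
shot("w1")
E
```

```text
[ 0.39965314 -0.25392541  0.25681146] [-0.034  0.009 -0.003  0.003  0.001  0.001]
```

View pics/w1.png

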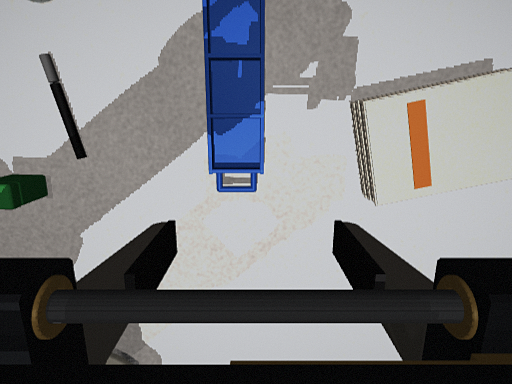

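The wrist view shows the tray's near end and handle at (237,180), with the rest running off the top. I'll move ahead about 110 mm.

Request:
jog_arm([
  [[-28,0,108,0,0,0,0],[-28,0,108,0,0,0,0],[-28,0,108,0,0,0,0],[-28,0,108,0,0,0,0]],
])

```text
t: 1.58
position: [0.5058, -0.2227, 0.2565]
orientation: [-1.228, 1.182, -1.18]
ft_force: [-0.6, -0.1, 0.9]
finger_gap: 0.092
```

Run:
```python
from h import *
s=arm.get_state();print(s["position"],s["joint_vel"].round(3))
f=shot("w2")
```

```text
[ 0.50577569 -0.22271862  0.25646934] [-0.006 -0.025  0.013  0.003 -0.002  0.002]
```

View pics/w2.png

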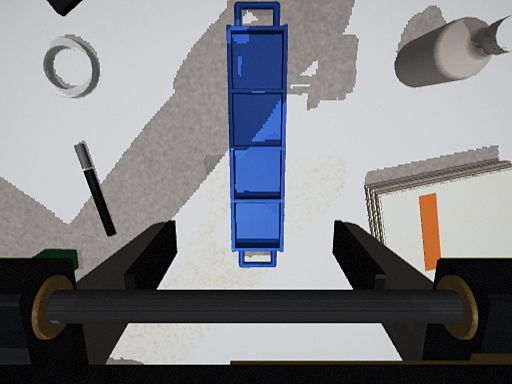

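The whole tray is visible now, from (228,25) to (283,252), with handles at (257,12) and (257,258).

Run:
```python
from h import *
f=load("w2");P=f["pose"]
m=blue(f);n,l,st,c=cv2.connectedComponentsWithStats(m)
i=1+np.argmax(st[1:,4]);print(st[i])
cs,_=cv2.findContours((l==i).astype(np.uint8),cv2.RETR_CCOMP,cv2.CHAIN_APPROX_NONE)
big=max(cs,key=cv2.contourArea)
r=cv2.minAreaRect(np.array([onz(f,p[0],.024,P)[:2] for p in big],np.float32));print(r)
b=cv2.boxPoints(r);print(b)
a=(b[np.argsort(b[:,0])]);near=a[:2].mean(0);far=a[2:].mean(0);d=far-near;print("ctr",(near+far)/2,"yaw",np.arctan2(d[1],d[0]))
# body corners by hand
for uv in [(228,25),(286,25),(231,252),(283,252)]: print(uv,onz(f,uv,.024,P).round(4))
```

```text
[  227     2    61   265 13149]
((0.5358654260635376, -0.22452329099178314), (0.32369422912597656, 0.06954365968704224), 2.4377267360687256)
[[ 0.3726858  -0.19666687]
 [ 0.37564373 -0.26614758]
 [ 0.69904506 -0.25237972]
 [ 0.6960871  -0.182899  ]]
ctr [ 0.5358654  -0.22452329] yaw 0.04254639
(228, 25) [ 0.6729 -0.186   0.024 ]
(286, 25) [ 0.6754 -0.2519  0.024 ]
(231, 252) [ 0.3937 -0.195   0.024 ]
(283, 252) [ 0.3964 -0.2655  0.024 ]
```

Run:
```python
from h import *
s=arm.get_state()
print(tool_delta(s,(0.50,0.175,0.27),down(-np.pi/2-.07)))
```

```text
(array([-397.7,  -13.2,    9.3]), array([ 0.001,  0.108, -0.   ]))
```

Request:
jog_arm([
  [[-398,-13,9,0,0.108,0,0],[-398,-13,9,0,0.108,0,0],[-398,-13,9,0,0.108,0,0],[-398,-13,9,0,0.108,0,0],[-398,-13,9,0,0.108,0,0]],
])

```text
t: 2.25
position: [0.5007, 0.0913, 0.2678]
orientation: [-1.174, 1.26, -1.262]
ft_force: [1.3, -0.5, -0.3]
finger_gap: 0.0916
```

Run:
```python
from h import *
s=arm.get_state()
print(tool_delta(s,(0.50,0.175,0.27),down(-np.pi/2-.07)))
```

```text
(array([-83.4,  -2.3,  -6.6]), array([-0.001, -0.001,  0.   ]))
```

Request:
jog_arm([
  [[-83,-2,-7,0,0,0,0],[-83,-2,-7,0,0,0,0],[-83,-2,-7,0,0,0,0],[-83,-2,-7,0,0,0,0]],
])

```text
t: 2.75
position: [0.5001, 0.1725, 0.2693]
orientation: [-1.176, 1.26, -1.261]
ft_force: [0.8, 0.4, -0.0]
finger_gap: 0.092
```

Run:
```python
from h import *
s=arm.get_state();print(s["position"],s["joint_vel"].round(3))
f=shot("w3")
```

```text
[0.50005589 0.17247804 0.26930001] [-0.007  0.002  0.     0.003  0.     0.004]
```

View pics/w3.png

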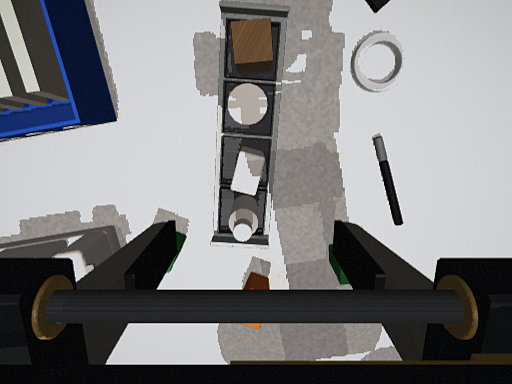

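Run:
```python
import cv2
im=cv2.imread("pics/w3.png")[0:250,200:300]
cv2.imwrite("pics/w3z.png",cv2.hconcat([cv2.resize(im[:125],None,fx=4,fy=4,interpolation=cv2.INTER_CUBIC),cv2.resize(im[125:],None,fx=4,fy=4,interpolation=cv2.INTER_CUBIC)]))
```

```text
(no output)
```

View pics/w3z.png

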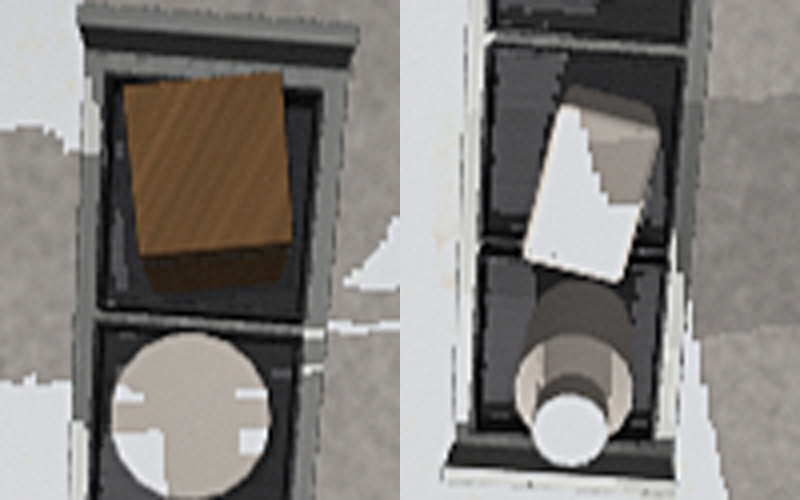

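The zoom shows the carton's top face, the jar lid, the tilted case top and the bottle cap clearly. I'll convert those corner and circle pixels to positions.

Run:
```python
from h import *
f=load("w3");P=f["pose"]
L=lambda x,y:(200+x/4-.375,y/4-.375)
R=lambda x,y:(200+(x-400)/4-.375,125+y/4-.375)
def q(n,pts,z):
    w=np.array([onz(f,p,z,P)[:2] for p in pts]);e=np.roll(w,-1,0)-w
    print(n,w.mean(0).round(4),"edges",np.linalg.norm(e,axis=1).round(4),"ang",np.degrees(np.arctan2(e[:,1],e[:,0])).round(1))
q("carton",[L(123,87),L(281,73),L(290,242),L(141,256)],.084)
q("case",[R(563,105),R(655,138),R(622,282),R(524,256)],.076)
def c(n,x0,x1,y0,y1,z,F):
    w=[onz(f,F(*p),z,P)[:2] for p in [((x0+x1)/2,(y0+y1)/2),(x0,(y0+y1)/2),(x1,(y0+y1)/2)]]
    print(n,w[0].round(4),"dia",np.linalg.norm(w[1]-w[2]).round(4))
c("jar",112,271,333,497,.068,L);c("bottle",531,608,392,466,.108,R)
c("bottle shoulder",517,632,333,450,.078,R)
q("rack tabs top outer",[L(80,18),L(357,32),R(676,480),R(444,478)],.030)
print("cup carton floor-ish rim pts",[onz(f,p,.026,P)[:2].round(4) for p in (L(105,72),L(325,90),L(97,313),L(303,322))])
```

```text
carton [0.6418 0.1653] edges [0.0395 0.0392 0.0384 0.0395] ang [ -89.4 -179.9   91.     1.7]
case [0.5049 0.1803] edges [0.0275 0.043  0.0294 0.0451] ang [-113.7  163.5   70.7  -19.1]
jar [0.5824 0.1745] dia 0.0441
bottle [0.447  0.1898] dia 0.021
bottle shoulder [0.4472 0.1895] dia 0.034
rack tabs top outer [0.5447 0.1796] edges [0.0792 0.292  0.0795 0.2949] ang [-96.6 172.1  85.5  -7.9]
cup carton floor-ish rim pts [array([0.6813, 0.1932]), array([0.6721, 0.1296]), array([0.6157, 0.2017]), array([0.6087, 0.1394])]
```

```bash
cat > d.py <<'E'
import sys
from h import *
x,y,z,yaw=map(float,sys.argv[1:5]);s=arm.get_state()
print("t",round(s["t"],2),"pos",s["position"].round(4),"gap",round(s["finger_gap"],4),"F",s["ft_force"].round(1));print(*tool_delta(s,(x,y,z),down(yaw-np.pi/2)))
E
python3 d.py 0.6418 0.1653 0.155 0.005
```

```text
t 2.8 pos [0.5002 0.1724 0.2693] gap 0.0922 F [-0.3  0.1  0.2]
[ -3.  114.3 141.8] [-0.    -0.076  0.   ]
```

Request:
jog_arm([
  [[-3,114,142,0,-0.076,0,0],[-3,114,142,0,-0.076,0,0],[-3,114,142,0,-0.076,0,0],[-3,114,142,0,-0.076,0,0],[-3,114,142,0,-0.076,0,0]],
])

```text
t: 3.42
position: [0.6421, 0.1664, 0.1561]
orientation: [-1.212, 1.204, -1.205]
ft_force: [0.6, 0.6, 0.7]
finger_gap: 0.0918
```

```bash
python3 d.py 0.6418 0.1653 0.048 0.005
python3 - <<'E'
from h import *
f=shot("w4")
E
```

```text
t 3.42 pos [0.6421 0.1664 0.1561] gap 0.0918 F [0.6 0.6 0.7]
[  1.1 108.1  -0.3] [-0.001  0.001 -0.   ]
```

View pics/w4.png

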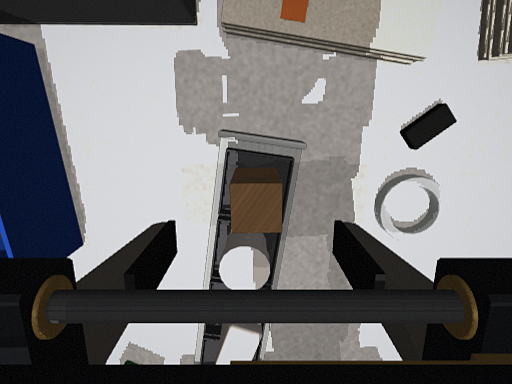

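Run:
```python
from h import *
f=load("w4");P=f["pose"];print(proj(f,(.6418,.1653,.084),P),onz(f,(256.3,208),.084,P),onz(f,(231,208),.084,P),onz(f,(244.5,268),.068,P))
```

```text
[255.96101496 208.07579383] [0.64186264 0.16503962 0.084     ] [0.64172702 0.18451043 0.084     ] [0.58285425 0.17466468 0.068     ]
```

Two views agree within 0.5 mm on both the carton and the jar. Descending on the carton.

Request:
jog_arm([
  [[1,60,0,0,0,0,0],[1,108,0,0,0,0,0],[1,108,0,0,0,0,0],[1,108,0,0,0,0,0]],
], newtons=15)

```text
t: 3.98
position: [0.6439, 0.1667, 0.0514]
orientation: [-1.208, 1.199, -1.206]
ft_force: [0.7, 0.5, 0.9]
finger_gap: 0.0917
```

Request:
jog_arm([
  [[0,0,0,0,0,0,255],[0,0,0,0,0,0,255],[0,0,0,0,0,0,255],[0,0,0,0,0,0,255],[0,0,0,0,0,0,255]],
])

```text
t: 4.6
position: [0.6418, 0.1665, 0.0471]
orientation: [-1.213, 1.204, -1.203]
ft_force: [0.4, 0.2, -0.4]
finger_gap: 0.0441
```

Request:
jog_arm([
  [[0,0,0,0,0,0,255],[0,0,0,0,0,0,255],[0,0,0,0,0,0,255]],
])

```text
t: 4.97
position: [0.6418, 0.1664, 0.0471]
orientation: [-1.213, 1.204, -1.203]
ft_force: [0.0, -0.7, -0.4]
finger_gap: 0.0398
```

Request:
jog_arm([
  [[0,-15,0,0,0,0,255],[0,-40,0,0,0,0,255],[0,-80,0,0,0,0,255],[0,-100,0,0,0,0,255],[0,-100,0,0,0,0,255]],
])

```text
t: 5.6
position: [0.6432, 0.1666, 0.1496]
orientation: [-1.209, 1.2, -1.205]
ft_force: [-0.0, -0.6, -0.8]
finger_gap: 0.04
```

```bash
python3 d.py 0.4336 -0.2282 0.148 0.041
```

```text
t 5.6 pos [0.6432 0.1666 0.1496] gap 0.04 F [-0.  -0.6 -0.8]
[ 393.1    0.6 -212.7] [-0.004 -0.033 -0.   ]
```

Request:
jog_arm([
  [[25,0,-14,0,-0.01,0,255],[75,0,-41,0,-0.033,0,255],[130,0,-70,0,-0.033,0,255],[185,0,-100,0,-0.033,0,255],[240,0,-130,0,-0.033,0,255]],
])

```text
t: 6.22
position: [0.5117, -0.0754, 0.1454]
orientation: [-1.23, 1.181, -1.177]
ft_force: [0.8, -1.1, -0.4]
finger_gap: 0.0401
```

```bash
python3 d.py 0.4336 -0.2282 0.128 0.041
```

```text
t 6.22 pos [ 0.5117 -0.0754  0.1454] gap 0.0401 F [ 0.8 -1.1 -0.4]
[149.5  17.5 -84.2] [ 0.003  0.    -0.001]
```

Request:
jog_arm([
  [[50,5,-28,0,0,0,255],[100,12,-56,0,0,0,255],[138,17,-80,0,0,0,255],[152,17,-84,0,0,0,255],[152,17,-84,0,0,0,255]],
])

```text
t: 6.85
position: [0.4359, -0.2295, 0.1295]
orientation: [-1.227, 1.181, -1.179]
ft_force: [-0.1, 0.2, -0.9]
finger_gap: 0.0399
```

Request:
jog_arm([
  [[0,0,0,0,0,0,255]],
])

```text
t: 6.98
position: [0.4366, -0.2284, 0.1299]
orientation: [-1.228, 1.179, -1.177]
ft_force: [0.3, -0.4, -0.4]
finger_gap: 0.0398
```

```bash
python3 d.py 0.4336 -0.2282 0.0445 0.041;  python3 - <<'E'
from h import *
f=shot("w5")
E
```

```text
t 6.97 pos [ 0.4366 -0.2284  0.1299] gap 0.0398 F [ 0.3 -0.4 -0.4]
[-0.2 85.4 -3. ] [ 0.     0.001 -0.001]
```

View pics/w5.png

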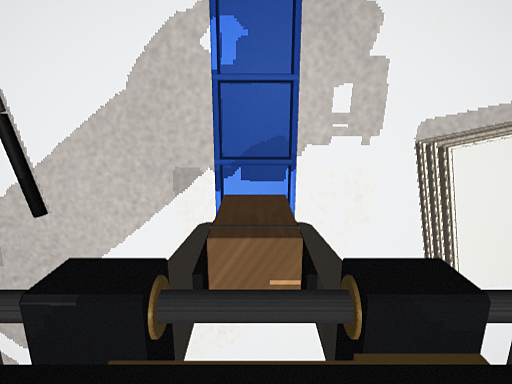

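Run:
```python
from h import *
f=load("w5");P=f["pose"]
for x in (-68,0): print(proj(f,(.5355+x*1e-3*.9992,-.224+x*1e-3*.041,.024),P))
print(onz(f,(255,161),.024,P),onz(f,(255,77),.024,P))
```

```text
[254.38773038 161.38878604]
[254.53550351  76.48843235]
[ 0.46790855 -0.22729396  0.024     ] [ 0.53513192 -0.22438659  0.024     ]
```

The carton hangs centred over the near compartment, and the dividers at rows 161 and 77 fit the tray pose within 1 px. Lowering.

Request:
jog_arm([
  [[0,40,-3,0,0,0,255],[0,65,-3,0,0,0,255],[0,78,-3,0,0,0,255],[0,82,-3,0,0,0,255],[0,82,-3,0,0,0,255]],
])

```text
t: 7.65
position: [0.4338, -0.2299, 0.0489]
orientation: [-1.228, 1.178, -1.18]
ft_force: [-0.3, -0.5, 0.1]
finger_gap: 0.04
```

Request:
jog_arm([
  [[0,1,0,0,0,0,255],[0,2,0,0,0,0,255],[0,3,0,0,0,0,255]],
])

```text
t: 8.02
position: [0.4333, -0.2299, 0.0455]
orientation: [-1.228, 1.179, -1.18]
ft_force: [-0.3, 0.3, -0.9]
finger_gap: 0.04
```

Request:
jog_arm([
  [[0,1,0,0,0,0,255],[0,2,0,0,0,0,255],[0,2,0,0,0,0,255]],
])

```text
t: 8.4
position: [0.4331, -0.2297, 0.0432]
orientation: [-1.228, 1.179, -1.179]
ft_force: [0.5, 0.6, -0.3]
finger_gap: 0.0403
```

Request:
jog_arm([
  [[0,0.7,0,0,0,0,255],[0,0.7,0,0,0,0,255]],
])

```text
t: 8.65
position: [0.4332, -0.2297, 0.043]
orientation: [-1.228, 1.179, -1.179]
ft_force: [-2.6, 1.2, 5.4]
finger_gap: 0.04
```

Contact at 5 N: the carton is on the floor. Releasing.

Request:
jog_arm([
  [[0,0,0,0,0,0,200],[0,0,0,0,0,0,130],[0,0,0,0,0,0,0],[0,0,0,0,0,0,0],[0,0,0,0,0,0,0]],
])

```text
t: 9.28
position: [0.4331, -0.2297, 0.0425]
orientation: [-1.228, 1.179, -1.179]
ft_force: [0.9, 0.4, -0.6]
finger_gap: 0.073
```

Request:
jog_arm([
  [[0,0,0,0,0,0,0],[0,-10,0,0,0,0,0],[0,-60,0,0,0,0,0],[0,-110,0,0,0,0,0],[0,-110,0,0,0,0,0]],
])

```text
t: 9.9
position: [0.4359, -0.232, 0.1579]
orientation: [-1.228, 1.17, -1.188]
ft_force: [-0.1, -0.4, 0.0]
finger_gap: 0.0918
```

```bash
python3 d.py 0.5826 0.1746 0.17 -0.13;  python3 - <<'E'
from h import *
f=shot("w6")
E
```

```text
t 9.9 pos [ 0.4359 -0.232   0.1579] gap 0.0918 F [-0.1 -0.4  0. ]
[-400.2  -13.8  163.4] [-0.008  0.171  0.007]
```

View pics/w6.png

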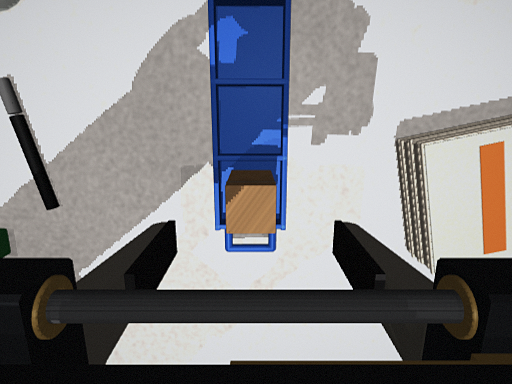

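The carton stands upright in the near compartment, its top at (228–276, 180–235). Now the jar.

Request:
jog_arm([
  [[-400,-14,163,0,0.171,0,0],[-400,-14,163,0,0.171,0,0],[-400,-14,163,0,0.171,0,0],[-400,-14,163,0,0.171,0,0],[-400,-14,163,0,0.171,0,0]],
])

```text
t: 10.58
position: [0.537, 0.062, 0.161]
orientation: [-1.147, 1.306, -1.303]
ft_force: [-0.1, -0.8, 0.8]
finger_gap: 0.0918
```

```bash
python3 d.py 0.5826 0.1746 0.155 -0.13
```

```text
t 10.57 pos [0.537 0.062 0.161] gap 0.0918 F [-0.1 -0.8  0.8]
[-117.6    5.9   30.6] [ 0.003 -0.     0.   ]
```

Request:
jog_arm([
  [[-60,3,15,0,0,0,0],[-118,6,31,0,0,0,0],[-118,6,31,0,0,0,0],[-118,6,31,0,0,0,0],[-118,6,31,0,0,0,0]],
])

```text
t: 11.2
position: [0.5833, 0.1716, 0.1561]
orientation: [-1.145, 1.306, -1.305]
ft_force: [-0.4, -0.5, 0.6]
finger_gap: 0.092
```

```bash
python3 d.py 0.5826 0.1746 0.048 -0.13;  python3 - <<'E'
from h import *
f=shot("w7");P=f["pose"];print(proj(f,(.5826,.1746,.068),P))
cv2.imwrite("pics/w7z.png",cv2.resize(f["pixels"][150:300,180:330,::-1],None,fx=4,fy=4,interpolation=cv2.INTER_CUBIC))
E
```

```text
t 11.2 pos [0.5833 0.1716 0.1561] gap 0.092 F [-0.4 -0.5  0.6]
[ -3.  108.1  -1. ] [ 0.001 -0.002  0.   ]
[251.02970836 203.20098215]
```

View pics/w7z.png

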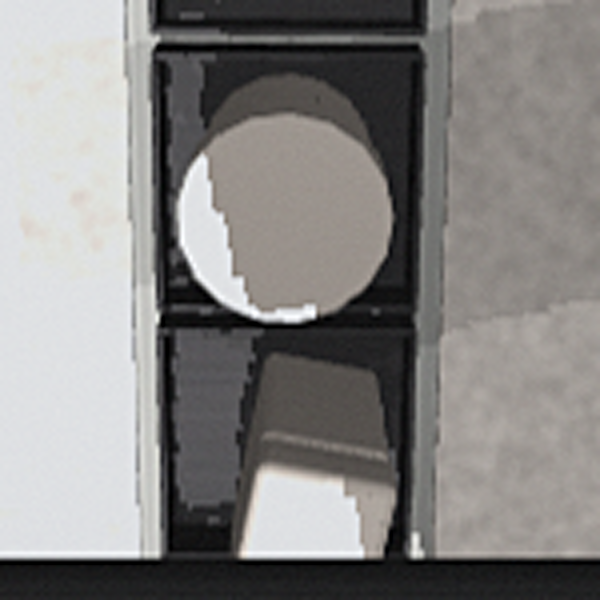

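The lid circle is centred at pixel (251, 204), against (251, 203) predicted. Descend so the fingertips end at about 34 mm.

Request:
jog_arm([
  [[-3,60,-1,0,0,0,0],[-3,105,-1,0,0,0,0],[-3,108,-1,0,0,0,0],[-3,108,-1,0,0,0,0],[-3,108,-1,0,0,0,0]],
])

```text
t: 11.88
position: [0.5853, 0.1759, 0.0515]
orientation: [-1.14, 1.301, -1.306]
ft_force: [-0.2, -0.1, -0.2]
finger_gap: 0.0915
```

Request:
jog_arm([
  [[0,0,0,0,0,0,255],[0,0,0,0,0,0,255],[0,0,0,0,0,0,255],[0,0,0,0,0,0,255],[0,0,0,0,0,0,255]],
])

```text
t: 12.5
position: [0.5831, 0.1758, 0.0485]
orientation: [-1.145, 1.304, -1.305]
ft_force: [-0.7, 0.3, 0.2]
finger_gap: 0.0447
```

Request:
jog_arm([
  [[0,0,0,0,0,0,255],[0,0,0,0,0,0,255],[0,0,0,0,0,0,255]],
])

```text
t: 12.88
position: [0.5831, 0.1759, 0.0485]
orientation: [-1.145, 1.304, -1.304]
ft_force: [0.5, -0.7, -0.3]
finger_gap: 0.0449
```

The gap of 45 mm matches the lid. Lift.

Request:
jog_arm([
  [[0,-15,0,0,0,0,255],[0,-40,0,0,0,0,255],[0,-80,0,0,0,0,255],[0,-100,0,0,0,0,255],[0,-100,0,0,0,0,255]],
])

```text
t: 13.5
position: [0.5844, 0.1761, 0.1506]
orientation: [-1.141, 1.302, -1.306]
ft_force: [1.0, 0.4, -1.4]
finger_gap: 0.0444
```

```bash
python3 d.py 0.5015 -0.2254 0.148 0.041
```

```text
t 13.5 pos [0.5844 0.1761 0.1506] gap 0.0444 F [ 1.   0.4 -1.4]
[408.9   2.1 -30.1] [-0.004 -0.171 -0.001]
```

Request:
jog_arm([
  [[30,0,-2,0,-0.03,0,255],[85,0,-6,0,-0.08,0,255],[145,0,-10,0,-0.13,0,255],[205,0,-15,0,-0.171,0,255],[265,0,-20,0,-0.171,0,255]],
])

```text
t: 14.12
position: [0.5272, -0.0855, 0.1466]
orientation: [-1.23, 1.181, -1.177]
ft_force: [0.2, -0.3, -1.3]
finger_gap: 0.0447
```

```bash
python3 d.py 0.5015 -0.2254 0.128 0.041
```

```text
t 14.12 pos [ 0.5272 -0.0855  0.1466] gap 0.0447 F [ 0.2 -0.3 -1.3]
[138.8  18.5 -31.4] [ 0.003  0.    -0.001]
```

Request:
jog_arm([
  [[50,5,-11,0,0,0,255],[100,12,-22,0,0,0,255],[132,17,-31,0,0,0,255],[140,18,-31,0,0,0,255],[140,18,-31,0,0,0,255]],
])

```text
t: 14.75
position: [0.5033, -0.2247, 0.1294]
orientation: [-1.228, 1.181, -1.177]
ft_force: [-0.1, 0.8, -1.0]
finger_gap: 0.0448
```

Request:
jog_arm([
  [[0,0,0,0,0,0,255]],
])

```text
t: 14.88
position: [0.5038, -0.224, 0.1302]
orientation: [-1.229, 1.179, -1.177]
ft_force: [-0.5, 0.5, -0.9]
finger_gap: 0.0449
```

```bash
python3 d.py 0.5015 -0.2254 0.0445 0.041;  python3 - <<'E'
from h import *
f=shot("w8")
E
```

```text
t 14.88 pos [ 0.5038 -0.224   0.1302] gap 0.0449 F [-0.5  0.5 -0.9]
[ 1.4 85.7 -2.3] [ 0.     0.001 -0.001]
```

View pics/w8.png

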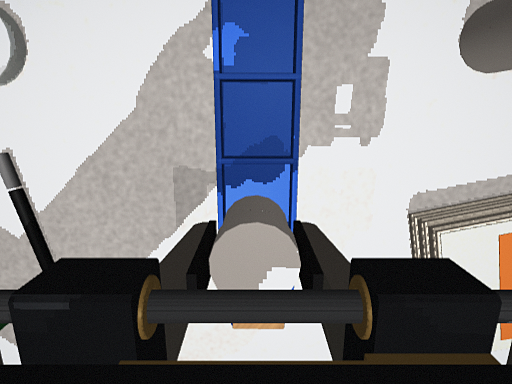

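The jar hangs upright over the second compartment, with the tray's middle divider at row 160. Lowering.

Request:
jog_arm([
  [[1,40,-2,0,0,0,255],[1,65,-2,0,0,0,255],[1,80,-2,0,0,0,255],[1,84,-2,0,0,0,255],[1,84,-2,0,0,0,255]],
])

```text
t: 15.55
position: [0.5023, -0.2266, 0.0472]
orientation: [-1.228, 1.178, -1.18]
ft_force: [0.5, -0.7, -0.8]
finger_gap: 0.0444
```

Request:
jog_arm([
  [[0,0,0,0,0,0,255],[0,0.5,0,0,0,0,255],[0,0.5,0,0,0,0,255]],
])

```text
t: 15.92
position: [0.5019, -0.2266, 0.0464]
orientation: [-1.228, 1.179, -1.18]
ft_force: [-0.7, 0.6, -1.2]
finger_gap: 0.0444
```

Request:
jog_arm([
  [[0,1,0,0,0,0,255],[0,1.5,0,0,0,0,255],[0,1.5,0,0,0,0,255]],
])

```text
t: 16.3
position: [0.5017, -0.2264, 0.0445]
orientation: [-1.228, 1.179, -1.179]
ft_force: [-0.4, 0.7, -0.7]
finger_gap: 0.0445
```

Request:
jog_arm([
  [[0,0.6,0,0,0,0,255],[0,0.6,0,0,0,0,255]],
])

```text
t: 16.55
position: [0.5019, -0.2265, 0.0444]
orientation: [-1.228, 1.179, -1.179]
ft_force: [-1.4, 1.2, 4.1]
finger_gap: 0.0446
```

Contact. Release and rise.

Request:
jog_arm([
  [[0,0,0,0,0,0,200],[0,0,0,0,0,0,130],[0,0,0,0,0,0,0],[0,0,0,0,0,0,0],[0,0,0,0,0,0,0]],
])

```text
t: 17.18
position: [0.5016, -0.2264, 0.0437]
orientation: [-1.228, 1.179, -1.179]
ft_force: [-0.9, 0.2, -0.0]
finger_gap: 0.0723
```

Request:
jog_arm([
  [[0,0,0,0,0,0,0],[0,-10,0,0,0,0,0],[0,-60,0,0,0,0,0],[0,-115,0,0,0,0,0],[0,-115,0,0,0,0,0]],
])

```text
t: 17.8
position: [0.5049, -0.2287, 0.1653]
orientation: [-1.227, 1.169, -1.189]
ft_force: [-0.1, 0.2, -0.2]
finger_gap: 0.0921
```

```bash
python3 d.py 0.5049 0.1803 0.165 -0.32;  python3 - <<'E'
from h import *
f=shot("w9")
E
```

```text
t 17.8 pos [ 0.5049 -0.2287  0.1653] gap 0.0921 F [-0.1  0.2 -0.2]
[-408.7   -2.6   16.8] [-0.01   0.361  0.006]
```

View pics/w9.png

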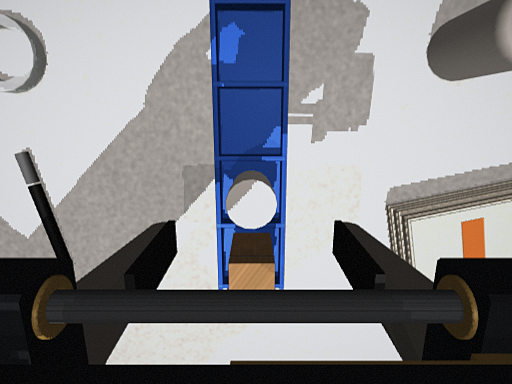

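The jar (252,202) and carton (252,262) stand in compartments 2 and 1. Now to the case.

Request:
jog_arm([
  [[-409,-3,17,0,0.361,0,0],[-409,-3,17,0,0.361,0,0],[-409,-3,17,0,0.361,0,0],[-409,-3,17,0,0.361,0,0],[-409,-3,17,0,0.361,0,0]],
])

```text
t: 18.48
position: [0.5007, 0.0825, 0.1599]
orientation: [-1.042, 1.443, -1.44]
ft_force: [1.2, -0.2, 0.1]
finger_gap: 0.0923
```

```bash
python3 d.py 0.5049 0.1803 0.165 -0.32
```

```text
t 18.48 pos [0.5007 0.0825 0.1599] gap 0.0923 F [ 1.2 -0.2  0.1]
[-94.1  -5.1 -26.8] [ 0.002 -0.     0.001]
```

Request:
jog_arm([
  [[-55,-3,-15,0,0,0,0],[-94,-3,-27,0,0,0,0],[-94,-3,-27,0,0,0,0],[-94,-3,-27,0,0,0,0],[-94,-3,-27,0,0,0,0]],
])

```text
t: 19.1
position: [0.5058, 0.177, 0.1637]
orientation: [-1.04, 1.443, -1.442]
ft_force: [0.0, -0.6, 0.4]
finger_gap: 0.0922
```

```bash
python3 d.py 0.5049 0.1803 0.048 -0.32;  python3 - <<'E'
from h import *
f=shot("w10");P=f["pose"];print(proj(f,(.5049,.1803,.076),P))
cv2.imwrite("pics/w10z.png",cv2.resize(f["pixels"][150:300,180:330,::-1],None,fx=4,fy=4,interpolation=cv2.INTER_CUBIC))
E
```

```text
t 19.1 pos [0.5058 0.177  0.1637] gap 0.0922 F [ 0.  -0.6  0.4]
[ -2.9 115.7  -1.8] [ 0.001 -0.002  0.001]
[251.14898736 204.31229526]
```

View pics/w10z.png

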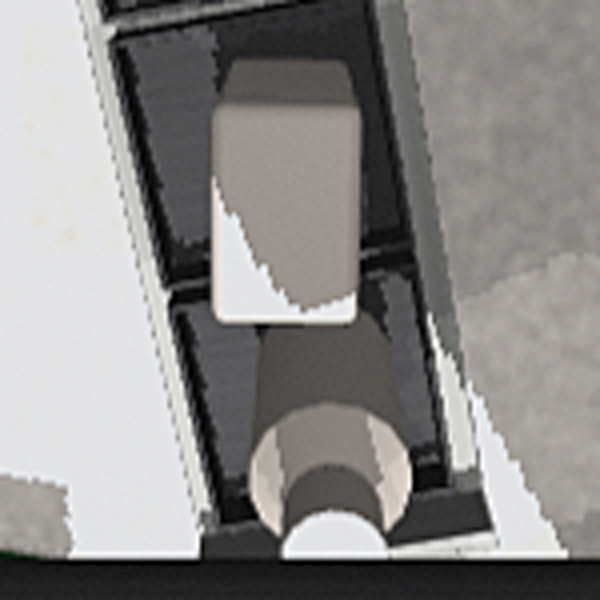

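The case is square to the jaws and centred at (251, 203). Descend and grip.

Request:
jog_arm([
  [[-3,60,-1,0,0,0,0],[-3,112,-1,0,0,0,0],[-3,115,-1,0,0,0,0],[-3,115,-1,0,0,0,0],[-3,115,-1,0,0,0,0]],
])

```text
t: 19.77
position: [0.5083, 0.1815, 0.052]
orientation: [-1.035, 1.438, -1.442]
ft_force: [0.7, 0.1, -0.7]
finger_gap: 0.0917
```

Request:
jog_arm([
  [[0,0,0,0,0,0,255],[0,0,0,0,0,0,255],[0,0,0,0,0,0,255],[0,0,0,0,0,0,255],[0,0,0,0,0,0,255]],
])

```text
t: 20.4
position: [0.5059, 0.1814, 0.0491]
orientation: [-1.04, 1.441, -1.441]
ft_force: [-0.4, -0.2, 0.2]
finger_gap: 0.044
```

Request:
jog_arm([
  [[0,0,0,0,0,0,255],[0,0,0,0,0,0,255],[0,0,0,0,0,0,255],[0,0,0,0,0,0,255]],
])

```text
t: 20.9
position: [0.5059, 0.1814, 0.0491]
orientation: [-1.04, 1.441, -1.441]
ft_force: [-0.1, -0.4, -0.8]
finger_gap: 0.0311
```

The gap of 31 mm matches the case lid. Lift.

Request:
jog_arm([
  [[0,-15,0,0,0,0,255],[0,-40,0,0,0,0,255],[0,-80,0,0,0,0,255],[0,-115,0,0,0,0,255],[0,-115,0,0,0,0,255]],
])

```text
t: 21.52
position: [0.5085, 0.1818, 0.1684]
orientation: [-1.033, 1.436, -1.443]
ft_force: [0.2, -0.0, 0.4]
finger_gap: 0.0309
```

```bash
python3 d.py 0.5695 -0.2226 0.16 0.041
```

```text
t 21.52 pos [0.5085 0.1818 0.1684] gap 0.0309 F [ 0.2 -0.   0.4]
[364.6   8.5 185.1] [-0.008 -0.361 -0.002]
```

Request:
jog_arm([
  [[30,0,15,0,-0.06,0,255],[80,0,40,0,-0.16,0,255],[132,2,67,0,-0.26,0,255],[185,3,93,0,-0.361,0,255],[237,4,120,0,-0.361,0,255]],
])

```text
t: 22.15
position: [0.5444, -0.0828, 0.1588]
orientation: [-1.229, 1.181, -1.177]
ft_force: [0.5, 0.5, -1.0]
finger_gap: 0.0311
```

```bash
python3 d.py 0.5695 -0.2226 0.128 0.041
```

```text
t 22.15 pos [ 0.5444 -0.0828  0.1588] gap 0.0311 F [ 0.5  0.5 -1. ]
[140.7  30.6  19.4] [ 0.002  0.    -0.001]
```

Request:
jog_arm([
  [[50,8,7,0,0,0,255],[100,18,14,0,0,0,255],[134,28,19,0,0,0,255],[142,30,19,0,0,0,255],[142,30,19,0,0,0,255]],
])

```text
t: 22.78
position: [0.5694, -0.2217, 0.1292]
orientation: [-1.228, 1.181, -1.177]
ft_force: [0.2, 0.1, -0.3]
finger_gap: 0.031
```

Request:
jog_arm([
  [[0,0,0,0,0,0,255]],
])

```text
t: 22.9
position: [0.57, -0.221, 0.1303]
orientation: [-1.229, 1.178, -1.178]
ft_force: [0.2, -0.2, -1.0]
finger_gap: 0.0312
```

```bash
python3 d.py 0.5695 -0.2226 0.0455 0.041;  python3 - <<'E'
from h import *
f=shot("w11")
E
```

```text
t 22.9 pos [ 0.57   -0.221   0.1303] gap 0.0312 F [ 0.2 -0.2 -1. ]
[ 1.6 84.8 -0.6] [ 0.     0.001 -0.001]
```

View pics/w11.png

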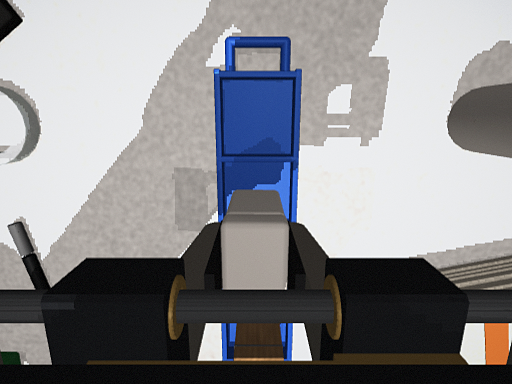

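The case hangs square over the third compartment, with the last divider at row 158 and the far end of the tray at row 72. Lowering.

Request:
jog_arm([
  [[1,40,-1,0,0,0,255],[1,65,-1,0,0,0,255],[1,80,-1,0,0,0,255],[1,84,-1,0,0,0,255],[1,84,-1,0,0,0,255]],
])

```text
t: 23.58
position: [0.5697, -0.2235, 0.047]
orientation: [-1.228, 1.178, -1.18]
ft_force: [0.2, -0.1, -1.4]
finger_gap: 0.0308
```

Request:
jog_arm([
  [[0,0,0,0,0,0,255],[0,0.5,0,0,0,0,255],[0,0.5,0,0,0,0,255]],
])

```text
t: 23.95
position: [0.5693, -0.2236, 0.046]
orientation: [-1.228, 1.179, -1.18]
ft_force: [-0.1, 0.6, -1.3]
finger_gap: 0.0304
```

Request:
jog_arm([
  [[0,1,0,0,0,0,255],[0,1,0,0,0,0,255],[0,1,0,0,0,0,255]],
])

```text
t: 24.32
position: [0.5695, -0.2237, 0.0452]
orientation: [-1.228, 1.178, -1.18]
ft_force: [1.1, 1.5, 3.5]
finger_gap: 0.031
```

Request:
jog_arm([
  [[0,0.6,0,0,0,0,255],[0,0.6,0,0,0,0,255]],
])

```text
t: 24.58
position: [0.5698, -0.2238, 0.045]
orientation: [-1.228, 1.178, -1.18]
ft_force: [0.2, 1.3, 5.3]
finger_gap: 0.0308
```

Request:
jog_arm([
  [[0,0,0,0,0,0,200],[0,0,0,0,0,0,130],[0,0,0,0,0,0,0],[0,0,0,0,0,0,0],[0,0,0,0,0,0,0]],
])

```text
t: 25.2
position: [0.569, -0.2234, 0.0439]
orientation: [-1.228, 1.179, -1.179]
ft_force: [0.2, -0.5, -0.2]
finger_gap: 0.0681
```

Request:
jog_arm([
  [[0,0,0,0,0,0,0],[0,-10,0,0,0,0,0],[0,-60,0,0,0,0,0],[0,-120,0,0,0,0,0],[0,-120,0,0,0,0,0]],
])

```text
t: 25.82
position: [0.5727, -0.2257, 0.1716]
orientation: [-1.226, 1.168, -1.189]
ft_force: [0.6, -0.5, 0.2]
finger_gap: 0.0919
```

```bash
python3 d.py 0.4472 0.1897 0.175 -0.13;  python3 - <<'E'
from h import *
f=shot("w12")
E
```

```text
t 25.82 pos [ 0.5727 -0.2257  0.1716] gap 0.0919 F [ 0.6 -0.5  0.2]
[-420.1   -7.7 -108.4] [-0.011  0.171  0.007]
```

View pics/w12.png

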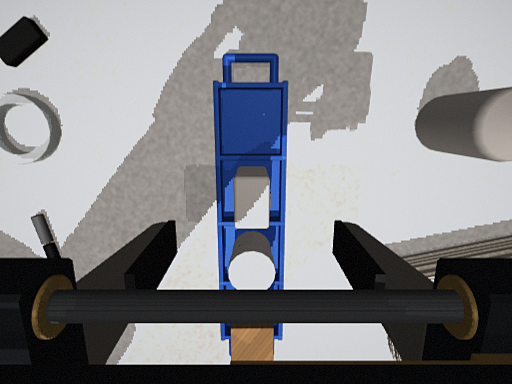

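The case (252,198), jar and carton all stand in place. The bottle is last.

Request:
jog_arm([
  [[-420,-8,-108,0,0.171,0,0],[-420,-8,-108,0,0.171,0,0],[-420,-8,-108,0,0.171,0,0],[-420,-8,-108,0,0.171,0,0],[-420,-8,-108,0,0.171,0,0]],
])

```text
t: 26.5
position: [0.4772, 0.0775, 0.1686]
orientation: [-1.146, 1.307, -1.304]
ft_force: [0.8, 1.2, 0.1]
finger_gap: 0.0921
```

```bash
python3 d.py 0.4472 0.1897 0.175 -0.13
```

```text
t 26.5 pos [0.4772 0.0775 0.1686] gap 0.0921 F [0.8 1.2 0.1]
[-107.3   -6.3  -44.4] [ 0.002 -0.001 -0.   ]
```

Request:
jog_arm([
  [[-55,-5,-22,0,0,0,0],[-107,-5,-44,0,0,0,0],[-107,-5,-44,0,0,0,0],[-107,-5,-44,0,0,0,0],[-107,-5,-44,0,0,0,0]],
])

```text
t: 27.12
position: [0.4495, 0.1862, 0.1744]
orientation: [-1.145, 1.306, -1.306]
ft_force: [-0.3, 0.0, -0.2]
finger_gap: 0.0919
```

```bash
python3 d.py 0.4472 0.1897 0.048 -0.13;  python3 - <<'E'
from h import *
f=shot("w13");P=f["pose"];print(proj(f,(.4472,.1897,.108),P),proj(f,(.4472,.1897,.076),P))
cv2.imwrite("pics/w13z.png",cv2.resize(f["pixels"][150:300,180:330,::-1],None,fx=4,fy=4,interpolation=cv2.INTER_CUBIC))
E
```

```text
t 27.12 pos [0.4495 0.1862 0.1744] gap 0.0919 F [-0.3  0.  -0.2]
[ -3.2 126.4  -2.7] [ 0.001 -0.002  0.001]
[250.42253163 213.24288013] [250.87860281 201.82295235]
```

View pics/w13z.png

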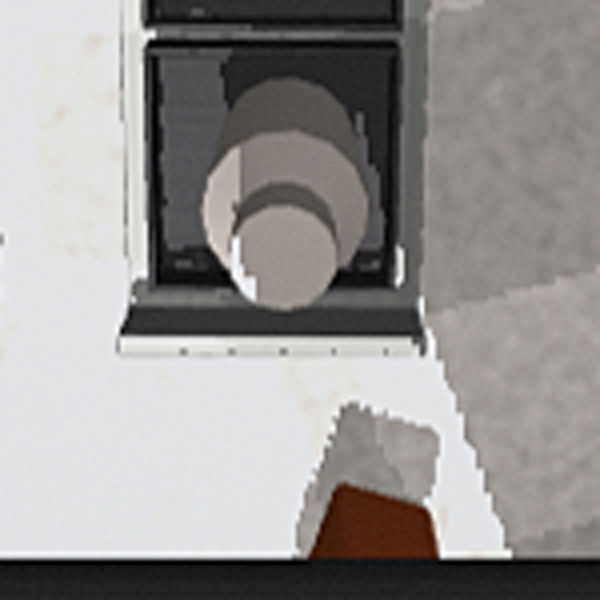

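The cap is at (251,214), within 1 px of the prediction. Descend and grip.

Request:
jog_arm([
  [[-3,60,-2,0,0,0,0],[-3,120,-2,0,0,0,0],[-3,126,-2,0,0,0,0],[-3,126,-2,0,0,0,0],[-3,126,-2,0,0,0,0]],
])

```text
t: 27.8
position: [0.4502, 0.1909, 0.0517]
orientation: [-1.14, 1.301, -1.306]
ft_force: [-0.6, 0.6, -0.2]
finger_gap: 0.0922
```

Request:
jog_arm([
  [[0,0,0,0,0,0,255],[0,0,0,0,0,0,255],[0,0,0,0,0,0,255],[0,0,0,0,0,0,255],[0,0,0,0,0,0,255]],
])

```text
t: 28.42
position: [0.4476, 0.1908, 0.0488]
orientation: [-1.145, 1.304, -1.304]
ft_force: [-0.2, -0.6, 0.4]
finger_gap: 0.0442
```

Request:
jog_arm([
  [[0,0,0,0,0,0,255],[0,0,0,0,0,0,255],[0,0,0,0,0,0,255],[0,0,0,0,0,0,255]],
])

```text
t: 28.92
position: [0.4476, 0.1907, 0.0488]
orientation: [-1.145, 1.305, -1.304]
ft_force: [-0.0, -1.0, -0.4]
finger_gap: 0.0355
```

Request:
jog_arm([
  [[0,-15,0,0,0,0,255],[0,-40,0,0,0,0,255],[0,-80,0,0,0,0,255],[0,-120,0,0,0,0,255],[0,-120,0,0,0,0,255]],
])

```text
t: 29.55
position: [0.4504, 0.1913, 0.1734]
orientation: [-1.137, 1.299, -1.307]
ft_force: [0.2, -0.1, -1.9]
finger_gap: 0.0356
```

```bash
python3 d.py 0.6374 -0.2198 0.168 0.041
```

```text
t 29.55 pos [0.4504 0.1913 0.1734] gap 0.0356 F [ 0.2 -0.1 -1.9]
[383.4   6.4 238.7] [-0.009 -0.171 -0.002]
```

Request:
jog_arm([
  [[25,0,15,0,-0.03,0,255],[70,0,44,0,-0.08,0,255],[118,0,73,0,-0.13,0,255],[166,2,103,0,-0.171,0,255],[214,3,133,0,-0.171,0,255]],
])

```text
t: 30.18
position: [0.5514, -0.0401, 0.1645]
orientation: [-1.229, 1.181, -1.177]
ft_force: [0.7, -0.3, -1.2]
finger_gap: 0.0361
```

```bash
python3 d.py 0.6374 -0.2198 0.148 0.041
```

```text
t 30.18 pos [ 0.5514 -0.0401  0.1645] gap 0.0361 F [ 0.7 -0.3 -1.2]
[183.1  16.2  78.6] [ 0.002 -0.    -0.001]
```

Request:
jog_arm([
  [[48,4,21,0,0,0,255],[96,8,42,0,0,0,255],[144,12,63,0,0,0,255],[174,15,77,0,0,0,255],[184,16,79,0,0,0,255]],
])

```text
t: 30.8
position: [0.6376, -0.2205, 0.1479]
orientation: [-1.228, 1.183, -1.178]
ft_force: [-0.7, 0.7, -0.7]
finger_gap: 0.0355
```

Request:
jog_arm([
  [[0,0,0,0,0,0,255],[0,0,0,0,0,0,255]],
])

```text
t: 31.05
position: [0.6378, -0.2178, 0.1497]
orientation: [-1.229, 1.179, -1.177]
ft_force: [0.7, 0.4, -1.1]
finger_gap: 0.0355
```

```bash
python3 d.py 0.6374 -0.2198 0.0455 0.041;  python3 - <<'E'
from h import *
f=shot("w14")
E
```

```text
t 31.05 pos [ 0.6378 -0.2178  0.1497] gap 0.0355 F [ 0.7  0.4 -1.1]
[  2.  104.2  -0.4] [ 0.001  0.001 -0.001]
```

View pics/w14.png

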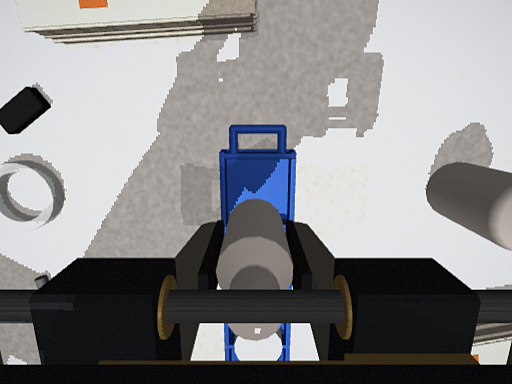

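The bottle hangs upright over the far compartment, its far edge at row 153. Lowering.

Request:
jog_arm([
  [[1,45,0,0,0,0,255],[2,75,0,0,0,0,255],[2,97,0,0,0,0,255],[2,103,0,0,0,0,255],[2,103,0,0,0,0,255]],
])

```text
t: 31.72
position: [0.6387, -0.2213, 0.0475]
orientation: [-1.228, 1.178, -1.18]
ft_force: [0.4, -0.5, -0.6]
finger_gap: 0.0356
```

Request:
jog_arm([
  [[0,0,0,0,0,0,255],[0,0.5,0,0,0,0,255],[0,0.5,0,0,0,0,255]],
])

```text
t: 32.1
position: [0.6386, -0.2215, 0.0469]
orientation: [-1.228, 1.178, -1.18]
ft_force: [0.2, 0.9, -1.0]
finger_gap: 0.0357
```

Request:
jog_arm([
  [[0,0.7,0,0,0,0,255],[0,0.7,0,0,0,0,255],[0,0.7,0,0,0,0,255]],
])

```text
t: 32.48
position: [0.6383, -0.2213, 0.0456]
orientation: [-1.228, 1.179, -1.179]
ft_force: [-0.5, -0.5, -0.1]
finger_gap: 0.0356
```

Request:
jog_arm([
  [[0,0.5,0,0,0,0,255],[0,1,0,0,0,0,255],[0,1,0,0,0,0,255]],
])

```text
t: 32.85
position: [0.6384, -0.2213, 0.0448]
orientation: [-1.228, 1.179, -1.179]
ft_force: [-0.3, 0.2, 1.3]
finger_gap: 0.0356
```

Contact at the predicted height (0.0448). Nudge 0.3 mm, then release.

Request:
jog_arm([
  [[0,0.3,0,0,0,0,255],[0,0.3,0,0,0,0,255]],
])

```text
t: 33.1
position: [0.6384, -0.2214, 0.0448]
orientation: [-1.228, 1.179, -1.179]
ft_force: [-1.6, 0.9, 3.8]
finger_gap: 0.0359
```

Request:
jog_arm([
  [[0,0,0,0,0,0,200],[0,0,0,0,0,0,130],[0,0,0,0,0,0,0],[0,0,0,0,0,0,0],[0,0,0,0,0,0,0]],
])

```text
t: 33.72
position: [0.6383, -0.2213, 0.0442]
orientation: [-1.228, 1.179, -1.179]
ft_force: [0.9, 0.2, -0.1]
finger_gap: 0.0725
```

Request:
jog_arm([
  [[0,0,0,0,0,0,0],[0,-10,0,0,0,0,0],[0,-50,0,0,0,0,0],[0,-100,0,0,0,0,0],[0,-140,0,0,0,0,0]],
])

```text
t: 34.35
position: [0.6389, -0.2216, 0.1877]
orientation: [-1.227, 1.177, -1.181]
ft_force: [0.3, -0.4, 0.4]
finger_gap: 0.092
```

Request:
jog_arm([
  [[0,-20,-40,0,0,0,0],[0,-20,-100,0,0,0,0],[0,-20,-100,0,0,0,0],[0,-20,-100,0,0,0,0]],
])

```text
t: 34.85
position: [0.5391, -0.2258, 0.2056]
orientation: [-1.227, 1.177, -1.181]
ft_force: [-1.2, -0.7, 0.4]
finger_gap: 0.0917
```

Run:
```python
from h import *
f=shot("w15");s=arm.get_state();print(s["t"],s["position"],s["ft_force"],s["joint_vel"].round(3))
a=arm.grab_frame("scene")["pixels"][:,:,::-1];t=arm.grab_frame("top");np.save("pics/top9.npy",t,allow_pickle=True)
cv2.imwrite("pics/end.png",cv2.hconcat([cv2.resize(a[100:240,80:240],None,fx=2.5,fy=2.5),cv2.resize(t["pixels"][90:250,300:450,::-1],None,fx=2.5*350/400,fy=2.5*350/400)]))
```

```text
34.9 [ 0.53971075 -0.22597314  0.20570322] [ 0.38478182 -0.72420787  0.3056109 ] [ 0.007  0.021 -0.021 -0.001  0.003 -0.001]
```

View pics/end.png

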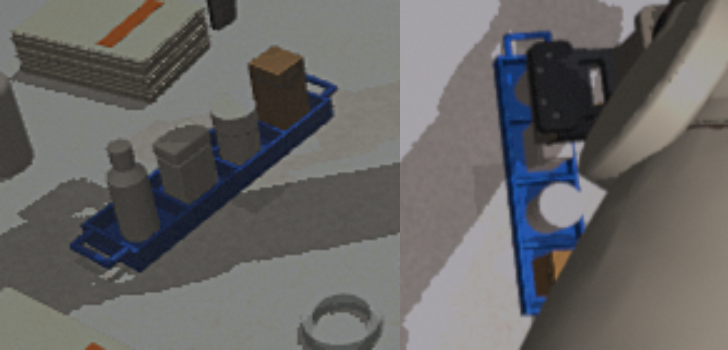

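View pics/w15.png

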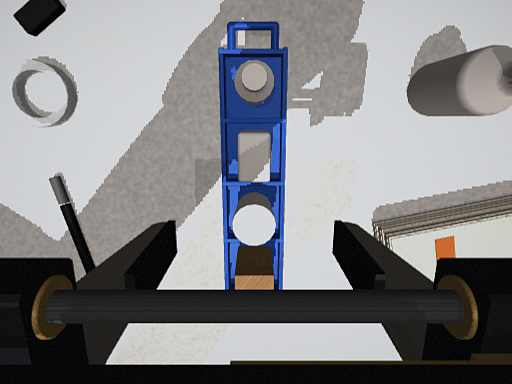

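The scene view shows all four standing upright. In the wrist view, the bottle (254,77), case (254,155), jar (254,224) and carton (254,282) sit far to near, each in its own compartment. I'll settle briefly, check the numbers and hand in.

Request:
jog_arm([
  [[0,0,0,0,0,0,0],[0,0,0,0,0,0,0],[0,0,0,0,0,0,0],[0,0,0,0,0,0,0]],
])

```text
t: 35.5
position: [0.5384, -0.2254, 0.2043]
orientation: [-1.228, 1.179, -1.179]
ft_force: [-0.2, 0.7, 0.8]
finger_gap: 0.0919
```

Run:
```python
from h import *
f=load("w15");P=f["pose"];r=Ro.from_euler("z",-.041)
for n,uv,z in [("bottle",(254,77),.104),("case",(254,155),.072),("jar",(254,224),.064)]:
    w=onz(f,uv,z,P);print(n,(r.apply(w-np.array([.5355,-.224,0]))*1e3).round(1)[:2],"tray frame mm")
g=shot("w16");print("moved px",cv2.absdiff(g["pixels"][:300,180:330],f["pixels"][:300,180:330]).mean())
s=arm.get_state();print(s["t"],s["joint_vel"].round(3),s["ft_force"].round(1))
print(arm.job_done())
```

```text
bottle [101.9  -1.6] tray frame mm
case [36.9 -1.6] tray frame mm
jar [-34.1  -1.6] tray frame mm
moved px 7.062133333333334
35.55 [-0.001 -0.003  0.002  0.     0.001 -0.   ] [-0.1 -0.3  0.3]
the job is handed in; nothing more can be done
None
```

All four samples are in the blue tray in reverse order, and the job was handed in at about 35.6 s of robot time. From the nearest compartment to the farthest they are the carton, jar, case and bottle. Each was lowered until the floor contact showed at 4–5 N, then let go. I saw nothing tip, and I left the green and orange look-alikes alone.

**Last checks:**
- **Upright:** the scene and wrist pictures show all four standing, one per compartment. The top camera's view of the case and bottle was blocked by the arm.
- **Position:** the bottle, case and jar sit within about 3 mm of their compartment centres. I checked the carton by eye only, because the gripper partly hid its top.
- **Clear of the robot:** the gripper is open above the samples, and the last force reading was near zero.
- **At rest:** the comparison of two pictures, meant to show that nothing was still moving, proved nothing. The camera itself moved 1–2 mm between them, so the pictures differed by a mean of 7 grey levels. I did not repeat it.

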